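Transfer retained samples to the pocket rack in reverse order

TASK

Move the four closed sample containers from the white filling tray into the four pockets of the empty steel rack, one per pocket and in the reverse order as counted from the steel post at the end of each: the one that stood nearest the tray's post goes into the pocket farthest from the rack's post, the next one into the pocket before that, and so on. Keep them upright, set them down without dropping them, and leave all four standing flat on the pocket floors.

Things in the scene. Friction and masses are not known exactly. Their poses are not given: they have to be found in the camera images.
- tray: Low white tray, fixed on the table, 84 mm wide (x), 270 mm long (y), holding the containers on grey pads at the start; left or right of the rack. Origin: underside, mid-row; its four places lie at x = 0, y = -90, -30, +30, +90 mm. Floor 8 mm, long edges 14 mm above the table. A steel post, 10 mm thick, top 40 mm above the table, at its +y end (y = +134 mm).
- rack: Metal rack with four empty pockets, fixed on the table, 66 mm wide (x), 270 mm long (y). Origin: underside, mid-row; pocket centres at x = 0, y = -90, -30, +30, +90 mm. Pockets 54 x 54 mm, floor 6 mm and wall tops 20 mm above the table, walls 6 mm thick. A steel post, 10 mm thick, top 40 mm above the table, at its +y end (y = +134 mm).
- vial: Slim straight round vial, diameter 30 mm, 90 mm high overall; cap diameter 31 mm, the top 24 mm. White cap on an amber body, like the other three. Origin: centre of its underside; z up out of the cap. About 60 g, rigid; underside 13 mm above the table at the start; grip by the cap from above (gripping width 31 mm).
- jar: Squat straight round jar, diameter 42 mm, 50 mm high overall; cap diameter 43 mm, the top 22 mm. White cap on an amber body, like the other three. Origin: centre of its underside; z up out of the cap. About 90 g, rigid; underside 13 mm above the table at the start; grip by the cap from above (gripping width 43 mm).
- square: Square bottle, body 38 x 38 mm and 50 mm high, then a round cap of diameter 32 mm and 24 mm high: 74 mm overall. It may stand turned a little in its place. White cap on an amber body, like the other three. Origin: centre of its underside; z up out of the cap. About 90 g, rigid; underside 13 mm above the table at the start; grip by the cap from above (gripping width 32 mm).
- necked: Narrow-necked round bottle, body diameter 40 mm and 42 mm high, a sloping shoulder up to 54 mm, then a slender cap of diameter 22 mm and 28 mm high: 82 mm overall. White cap on an amber body, like the other three. Origin: centre of its underside; z up out of the cap. About 80 g, rigid; underside 13 mm above the table at the start; grip by the cap from above (gripping width 22 mm).
- pad_vial: Grey rest pad, round, 42 mm across, 5 mm thick, fixed on the tray floor at one of its four places; the slim vial stands on it at the start, and the pad keeps showing where that was. Origin: centre of its underside, 8 mm above the table.
- pad_jar: Grey rest pad, round, 52 mm across, 5 mm thick, fixed on the tray floor at one of its four places; the squat jar stands on it at the start, and the pad keeps showing where that was. Origin: centre of its underside, 8 mm above the table.
- pad_square: Grey rest pad, square, 46 mm, 5 mm thick, fixed on the tray floor at one of its four places; the square bottle stands on it at the start, and the pad keeps showing where that was. Origin: centre of its underside, 8 mm above the table.
- pad_necked: Grey rest pad, round with a sloping edge, 50 mm across at the foot and 40 mm on top, 5 mm thick, fixed on the tray floor at one of its four places; the narrow-necked bottle stands on it at the start, and the pad keeps showing where that was. Origin: centre of its underside, 8 mm above the table.

How it is judged:
At the end, for the whole second after the job is handed in: Each container stands upright (within 0.12 rad) and at rest on the floor of the pocket mirroring its start: pad at y along the tray, container at -y along the rack, within 16 mm of the pocket centre along and across, underside 2 to 10 mm above the rack's underside (x of vial in the frame of rack between -0.016 and 0.016 m and z of vial in the frame of rack between 0.002 and 0.01 m and angle between each of vial, jar, square, necked's own z axis and vertical below 0.12 rad and linear speed of each of vial, jar, square, necked below 0.02 m/s and angular speed of each of vial, jar, square, necked below 0.2 rad/s and ((y of pad_vial in the frame of tray between -0.11 and -0.07 m and y of vial in the frame of rack between 0.074 and 0.106 m) or (y of pad_vial in the frame of tray between -0.05 and -0.01 m and y of vial in the frame of rack between 0.014 and 0.046 m) or (y of pad_vial in the frame of tray between 0.01 and 0.05 m and y of vial in the frame of rack between -0.046 and -0.014 m) or (y of pad_vial in the frame of tray between 0.07 and 0.11 m and y of vial in the frame of rack between -0.106 and -0.074 m)) and x of jar in the frame of rack between -0.016 and 0.016 m and z of jar in the frame of rack between 0.002 and 0.01 m and ((y of pad_jar in the frame of tray between -0.11 and -0.07 m and y of jar in the frame of rack between 0.074 and 0.106 m) or (y of pad_jar in the frame of tray between -0.05 and -0.01 m and y of jar in the frame of rack between 0.014 and 0.046 m) or (y of pad_jar in the frame of tray between 0.01 and 0.05 m and y of jar in the frame of rack between -0.046 and -0.014 m) or (y of pad_jar in the frame of tray between 0.07 and 0.11 m and y of jar in the frame of rack between -0.106 and -0.074 m)) and x of square in the frame of rack between -0.016 and 0.016 m and z of square in the frame of rack between 0.002 and 0.01 m and ((y of pad_square in the frame of tray between -0.11 and -0.07 m and y of square in the frame of rack between 0.074 and 0.106 m) or (y of pad_square in the frame of tray between -0.05 and -0.01 m and y of square in the frame of rack between 0.014 and 0.046 m) or (y of pad_square in the frame of tray between 0.01 and 0.05 m and y of square in the frame of rack between -0.046 and -0.014 m) or (y of pad_square in the frame of tray between 0.07 and 0.11 m and y of square in the frame of rack between -0.106 and -0.074 m)) and x of necked in the frame of rack between -0.016 and 0.016 m and z of necked in the frame of rack between 0.002 and 0.01 m and ((y of pad_necked in the frame of tray between -0.11 and -0.07 m and y of necked in the frame of rack between 0.074 and 0.106 m) or (y of pad_necked in the frame of tray between -0.05 and -0.01 m and y of necked in the frame of rack between 0.014 and 0.046 m) or (y of pad_necked in the frame of tray between 0.01 and 0.05 m and y of necked in the frame of rack between -0.046 and -0.014 m) or (y of pad_necked in the frame of tray between 0.07 and 0.11 m and y of necked in the frame of rack between -0.106 and -0.074 m))); the robot touches nothing.
It fails at once if a container is tipped over (angle between any of vial, jar, square, necked's own z axis and vertical above 0.6 rad).
It fails at once if a container is dropped into the rack (falls into a pocket faster than 0.6 m/s) ((x of vial in the frame of rack between -0.03 and 0.03 m and y of vial in the frame of rack between -0.12 and 0.12 m and z of vial in the frame of rack below 0.03 m and linear speed of vial above 0.6 m/s) or (x of jar in the frame of rack between -0.03 and 0.03 m and y of jar in the frame of rack between -0.12 and 0.12 m and z of jar in the frame of rack below 0.03 m and linear speed of jar above 0.6 m/s) or (x of square in the frame of rack between -0.03 and 0.03 m and y of square in the frame of rack between -0.12 and 0.12 m and z of square in the frame of rack below 0.03 m and linear speed of square above 0.6 m/s) or (x of necked in the frame of rack between -0.03 and 0.03 m and y of necked in the frame of rack between -0.12 and 0.12 m and z of necked in the frame of rack below 0.03 m and linear speed of necked above 0.6 m/s)).
It also fails if it takes over 104 s, if anything falls off the work surface, if the arm or the gripper's body presses on something with over 40 N, if the wrist force passes 120 N, or if a joint passes its speed limit or range.

ROBOT

A 6-joint arm with a two-finger parallel gripper is mounted at the origin on the work surface. World frame = base frame: x ahead of the robot, y to its left, z up, the work surface at z = 0. Lengths are in m, angles in rad, forces in N, time in s.
With the tool pointing down it reaches from about 0.35 to 0.925 m from the base axis. Payload 6.4 kg.
Tool frame: the origin (TCP) lies on the mounting face of the last link; the fingertips stand manip.tip_reach ahead of it and the grasp point (between the pads) lies 180 mm ahead of it (manip.tip_reach is the distance from the TCP to the fingertips, in m); z points along the fingers, y is the direction in which the jaws open and shut (so a half turn about z gives the same grasp; the last joint's range is limited). The gripper opens to 94 mm and grips with 3 to 60 N. Pads are 16 mm wide; open, the fingers measure 119 mm over their backs; the gripper's body (75 mm by 177 mm) begins 78 mm behind the grasp point.
Start: joints at [1.14, 0.245, 1.558, -0, 1.339, -0.174], TCP at [0.165, 0.629, 0.405] pointing down, gripper open.
Joint ranges: [-3.13, 3.13], [-1.02, 2.26], [0.13, 2.54], [-0.95, 4.09], [0.21, 2.88], [-2.74, 2.74]. Speed limits (rad/s): [2.57, 2.57, 3.14, 3.14, 3.14, 3.14].

INTERFACE

Orientations are given as a 3x3 rotation matrix whose columns are the frame's x, y, z axes.
In Python, from station import status, optics, manip gives the robot as it stands.
- The arm moves only by the shell command python3 -m inch 'ROWS'. ROWS is JSON, a list of rows, each a list of 7 numbers: the shift along the tool's x, y, z each as a share of 80 mm, from -1 to 1, then the turn, a rotation vector about the tool's x, y, z each as a share of 90 degrees, from -1 to 1, then the closure, from -1 (fully open) to 1 (shut). A call has 1 to 8 rows; each row is the pose to reach, as a shift and turn from the pose measured when the call began, along the tool's axes at that moment; what a row does not reach only later rows make up. A row lasts 1/10 s, in which the tool goes at most 50 mm and 8.59 degrees, less where a joint would pass 70% of its speed; a pose out of reach is approached as far as the arm can. A call with a number of a shift or a turn outside -1 to 1 is refused whole. A call with a gripper value outside its range is refused whole. The fingers move at their own pace and stop on an object; the grip force is fixed at half the most. Time passes only in rows, so rows that repeat a pose let the fingers close. It gives the time, the measured TCP pose, the force and the opening at its end, in the units of the state.
- status.read_state(): the state, without advancing time (a new reading comes with each control period).
- optics.capture(name): name is "side" or "top"; returns the picture (400x640x3 uint8, red, green, blue); there is no depth.
- optics.camera_params(name): a dict with "fx", "fy", "cx", "cy" (pixels), "pose" (4x4, takes a point from camera to world coordinates). Camera axes: x right, y down, z forward; pixel columns grow to the right and rows downward; lengths in m; the calibration is good to about 2 mm. A picture is of the moment at which its call begins. camera_params takes no time and is no camera call.
- manip.hand_in(): hands the job in, once; it reports no verdict.
The state is a dict: "time": time; "q": joint angles; "joint_vel": joint speeds; "effort": joint torques, N m; "ee_pos": TCP position; "orientation": TCP orientation; "wrist_force": force on the tool from outside, world axes, zero at the start; "torque": the same for the moment, N m; "grip_width": finger opening in m.
Only numpy, scipy, OpenCV 4.12 (cv2) and the standard library are available. Lean on these libraries where they do the work, as an engineer would, in place of code of your own. Each camera call takes 0.05 s, during which the arm holds its last target. There are 200 camera calls.

## Working session

There is one attempt and no reset: what is moved stays moved. The work goes in short steps, Python scripts to look and compute and a shell command to move; the robot and the scene stay as the last step left them, time stands still between calls to the robot, and variables do not carry over. Pictures are saved under pics/ and viewed, about 12 in all and at most 16, crops included, and the job is handed in when it is done.

```bash
mkdir -p pics
python3 - <<'E'
from station import status, optics, manip
import cv2, numpy as np
print(status.read_state(), manip.tip_reach)
for n in ("top","side"):
    p=optics.camera_params(n); print(n,{k:(np.round(v,4).tolist() if k=="pose" else v) for k,v in p.items()})
    cv2.imwrite(f"pics/{n}0.png",optics.capture(n)[:,:,::-1])
E
```

```text
{'time': 0.0, 'q': array([ 1.13987243e+00,  2.45789302e-01,  1.55897122e+00, -1.12328329e-05,
        1.33870289e+00, -1.74100973e-01]), 'joint_vel': array([-4.57614338e-04, -4.42511868e-04, -3.84964488e-04, -4.01360142e-04,
       -7.22657894e-04,  3.71768156e-05]), 'effort': array([-1.63909437e-03, -4.15824080e+01, -3.14604163e+01,  6.83676358e-02,
        3.31088458e-02, -1.57685454e-04]), 'ee_pos': array([0.16500882, 0.62848053, 0.40358386]), 'orientation': array([[-9.67202402e-01,  2.54005745e-01, -7.71502564e-04],
       [ 2.54006723e-01,  9.67200951e-01, -1.70429941e-03],
       [ 3.13296173e-04, -1.84436932e-03, -9.99998250e-01]]), 'wrist_force': array([0.91388012, 0.36178297, 0.2177527 ]), 'torque': array([ 0.0524498 ,  0.01336524, -0.01567908]), 'grip_width': 0.09400569919377454} 0.1992
top {'fx': 412.4283679932795, 'fy': 412.4283679932795, 'cx': 321.71421492564906, 'cy': 203.90741687444313, 'pose': [[0.0099, -0.9831, 0.1827, 0.3946], [-0.9999, -0.0107, -0.0038, 0.0136], [0.0057, -0.1826, -0.9832, 0.8924], [0.0, 0.0, 0.0, 1.0]]}
side {'fx': 372.8607487130709, 'fy': 372.8607487130709, 'cx': 319.7053698325092, 'cy': 197.77133145647184, 'pose': [[-0.9229, -0.1816, 0.3395, 0.2403], [-0.3846, 0.4769, -0.7903, 0.6245], [-0.0184, -0.86, -0.51, 0.4565], [0.0, 0.0, 0.0, 1.0]]}
```

View pics/top0.png

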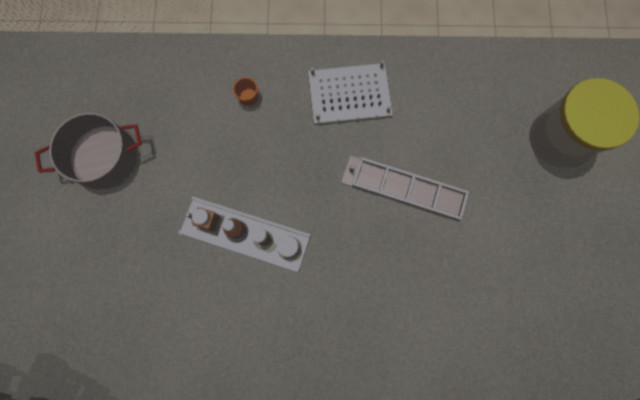

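View pics/side0.png

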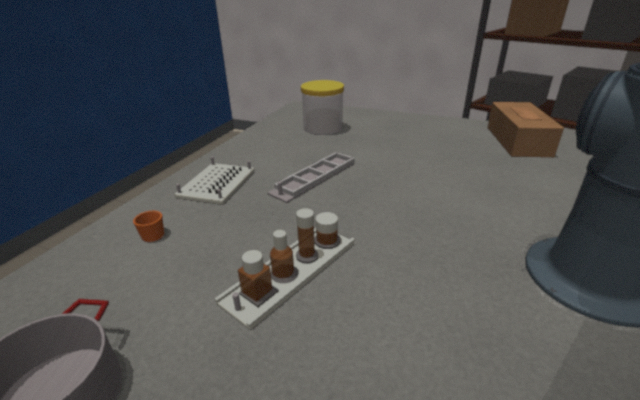

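Order from the tray's post (188,215): square (203,217), necked (232,229), vial (261,237), jar (288,246). The rack's post is at its left end, around (352,170).

```bash
cat > h.py <<'E'
import cv2, numpy as np
from station import status, optics
def ray(n,uv,z):
    p=optics.camera_params(n); T=np.array(p["pose"])
    d=T[:3,:3]@[(uv[0]-p["cx"])/p["fx"],(uv[1]-p["cy"])/p["fy"],1]; o=T[:3,3]
    return (o+d*(z-o[2])/d[2])
def proj(n,P):
    p=optics.camera_params(n); T=np.array(p["pose"]); c=T[:3,:3].T@(np.array(P)-T[:3,3])
    return np.array([p["fx"]*c[0]/c[2]+p["cx"],p["fy"]*c[1]/c[2]+p["cy"]])
E
python3 - <<'E'
from h import *
im=cv2.imread("pics/top0.png")
for n,(x0,y0,x1,y1),z,t in (("tray",(160,190,330,285),.014,120),("rack",(330,145,480,230),.02,115)):
    c=im[y0:y1,x0:x1]; g=cv2.cvtColor(c,cv2.COLOR_BGR2GRAY); print(n,np.percentile(g,[5,50,90,99]))
    m=(g>t).astype(np.uint8)
    m=cv2.morphologyEx(m,cv2.MORPH_CLOSE,np.ones((9,9)))
    ct=max(cv2.findContours(m,0,2)[0],key=cv2.contourArea)+[x0,y0]
    P=np.array([ray("top",q[0],z)[:2] for q in ct],np.float32)
    r=cv2.minAreaRect(P); print(r, cv2.boxPoints(r).round(4).tolist())
    v=cv2.resize(c,None,fx=4,fy=4,interpolation=cv2.INTER_CUBIC)
    b=np.array([proj("top",[*q,z]) for q in cv2.boxPoints(r)]); b=((b-[x0,y0]+.5)*4).astype(int)
    cv2.polylines(v,[b],True,(0,0,255),1); cv2.imwrite(f"pics/{n}.png",v)
a,b=cv2.imread("pics/tray.png"),cv2.imread("pics/rack.png")
b=cv2.resize(b[:200*2],(680,int(b.shape[0]*680/b.shape[1])))
cv2.imwrite("pics/both.png",cv2.resize(np.vstack([a,b]),None,fx=.78,fy=.78))
E
```

```text
tray [ 80. 101. 142. 144.]
((0.4924696981906891, 0.17529559135437012), (0.2682551145553589, 0.08454550057649612), 72.75096893310547) [[0.4122999906539917, 0.059700001031160355], [0.49309998750686646, 0.034699998795986176], [0.5726000070571899, 0.29089999198913574], [0.4918999969959259, 0.3158999979496002]]
rack [ 94. 101. 132. 137.]
((0.5993225574493408, -0.17020896077156067), (0.27066531777381897, 0.06828960031270981), 73.09645080566406) [[0.5273000001907349, -0.2897999882698059], [0.5925999879837036, -0.30959999561309814], [0.6712999939918518, -0.050700001418590546], [0.6060000061988831, -0.030799999833106995]]
```

View pics/both.png

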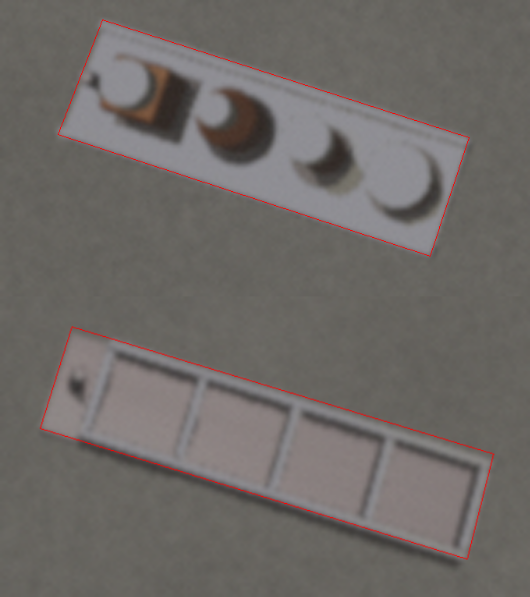

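Both outlines match their given sizes (268x84.5, 271x68 mm). In the rack picture the end wall is at the right edge and the plate with the post sticks out on the left. So the origin is likely not the outline centre: I get −123 to +147 mm. I'll check by overlaying the predictions.

Run:
```python
from h import *
im=cv2.imread("pics/top0.png")
R=np.array([.5993,-.1702]); T=np.array([.4925,.1753])
aR=np.deg2rad(73.10); aT=np.deg2rad(72.75)
yR=np.array([np.cos(aR),np.sin(aR)]); yT=np.array([np.cos(aT),np.sin(aT)])
R0=R-.012*yR
xR=np.array([yR[1],-yR[0]]); xT=np.array([yT[1],-yT[0]])
print("rack0",R0,"pockets",[(R0+y*yR).round(4).tolist() for y in(-.09,-.03,.03,.09)])
outs=[]
for (x0,y0,x1,y1),k in (((160,190,330,285),0),((330,145,480,230),1)):
    v=cv2.resize(im[y0:y1,x0:x1],None,fx=4.5,fy=4.5,interpolation=cv2.INTER_CUBIC)
    def px(P): return tuple(((proj("top",P)-[x0,y0]+.5)*4.5).astype(int).tolist())
    if k:
        for y in(-.12,-.06,0,.06,.12): cv2.line(v,px([*(R0+y*yR-.03*xR),.02]),px([*(R0+y*yR+.03*xR),.02]),(0,0,255),1)
        for y in(.134,): cv2.circle(v,px([*(R0+y*yR),.04]),4,(0,255,0),1)
    else:
        for s,col in((0,(0,0,255)),(-.012,(0,255,0))):
          T0=T+s*yT; print("tray0",s,T0)
          for y,d,h in((.09,.032,.087),(.03,.022,.095),(-.03,.031,.103),(-.09,.043,.063)):
            pts=np.array([px([*(T0+y*yT+d/2*np.array([np.cos(t),np.sin(t)])),h]) for t in np.linspace(0,6.28,40)])
            cv2.polylines(v,[pts],True,col,1)
          cv2.circle(v,px([*(T0+.134*yT),.04]),4,col,1)
    outs.append(v if not k else cv2.resize(v,None,fx=1,fy=1))
w=max(o.shape[1] for o in outs)
outs=[cv2.copyMakeBorder(o,0,0,0,w-o.shape[1],0) for o in outs]
o=np.vstack(outs); cv2.imwrite("pics/ov.png",cv2.resize(o,None,fx=.73,fy=.73,interpolation=cv2.INTER_AREA)); print(o.shape)
```

```text
rack0 [ 0.59581157 -0.18168176] pockets [[0.5696, -0.2678], [0.5871, -0.2104], [0.6045, -0.153], [0.622, -0.0956]]
tray0 0 [0.4925 0.1753]
tray0 -0.012 [0.4889415  0.16383976]
(810, 765, 3)
```

View pics/ov.png

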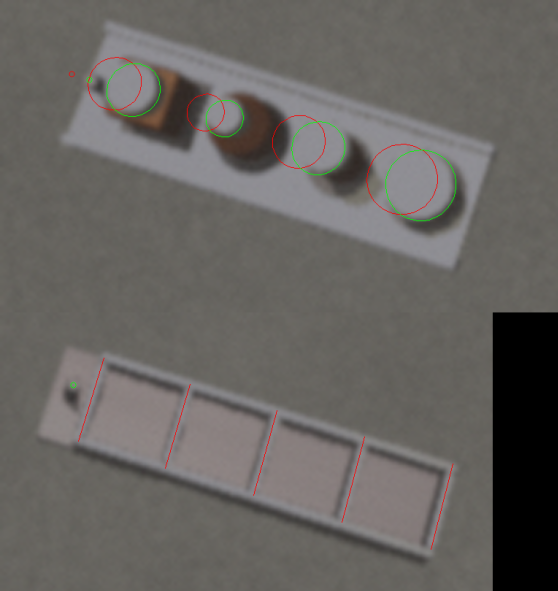

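The offset of −12 mm fits both: the green cap circles lie on the caps and the red wall lines lie on the rack's walls. I'll write a helper that prints the remaining shift and turn, then make the first transit.

```bash
cat > to.py <<'E'
# usage: to.py T|R y_mm z_mm : remaining shift (shares of 80mm, tool axes) and turn to a place in tray/rack with jaws across the row
import sys; from h import *
from scipy.spatial.transform import Rotation as Ro
O={"T":([.4889,.1638],72.75),"R":([.5958,-.1817],73.1)}
k,y,z=sys.argv[1],float(sys.argv[2])/1e3,float(sys.argv[3])/1e3
o,a=O[k]; a=np.deg2rad(a); c,s=np.cos(a),np.sin(a)
G=np.array([[c,s,0],[s,-c,0],[0,0,-1.]])
st=status.read_state(); M=np.array(st["orientation"]); P=np.array([o[0]+y*c,o[1]+y*s,z])
d=M.T@(P-st["ee_pos"])
print("shift",(d/.08).round(3),"turn",(Ro.from_matrix(M.T@G).as_rotvec()/(np.pi/2)).round(3),"mm",(d*1e3).round(1),"t",round(st["time"],2),"w",round(st["grip_width"],4),"F",np.round(st["wrist_force"],1))
E
for i in 1; do :; done
python3 -m inch '[[-0.9,-0.58,0,0,0,0,-1],[-0.9,-0.58,0,0,0,0,-1],[-0.9,-0.58,0,0,0,0,-1]]'
python3 to.py T 90 330
```

```text
time: 0.4
ee_pos: [0.2249, 0.5632, 0.403]
orientation: [[-0.966, 0.258, -0.001], [0.258, 0.966, -0.003], [0.0, -0.004, -1.0]]
wrist_force: [0.2, 1.3, -0.2]
grip_width: 0.0937
shift [-4.52  -2.847  0.922] turn [-0.002  0.002  1.026] mm [-361.6 -227.7   73.8] t 0.4 w 0.0937 F [ 0.2  1.3 -0.2]
```

```bash
python3 -m inch '[[-0.95,-0.6,0,0,0,0,-1],[-0.95,-0.6,0,0,0,0,-1],[-0.95,-0.6,0,0,0,0,-1]]' >/dev/null
python3 -m inch '[[-0.95,-0.6,0.1,0,0,0,-1],[-0.95,-0.6,0.1,0,0,0,-1],[-0.95,-0.6,0.1,0,0,0,-1]]' >/dev/null
python3 -m inch '[[-0.95,-0.6,0.1,0,0,0,-1],[-0.95,-0.6,0.1,0,0,0,-1],[-0.95,-0.6,0.1,0,0,0,-1]]' >/dev/null
python3 -m inch '[[-0.95,-0.6,0.1,0,0,0,-1],[-0.95,-0.6,0.1,0,0,0,-1],[-0.95,-0.6,0.1,0,0,0,-1]]' >/dev/null
python3 to.py T 90 350
```

```text
shift [-0.634 -0.358  0.351] turn [-0.004  0.003  1.016] mm [-50.7 -28.6  28.1] t 1.6 w 0.0941 F [-0.3  0.1  0.3]
```

```bash
python3 -m inch '[[-0.63,-0.36,0.35,0,0,0.5,-1],[-0.63,-0.36,0.35,0,0,0.7,-1],[-0.63,-0.36,0.35,0,0,1,-1],[-0.63,-0.36,0.35,0,0,1,-1],[-0.63,-0.36,0.35,0,0,1,-1],[-0.63,-0.36,0.35,0,0,1,-1],[-0.63,-0.36,0.35,0,0,1,-1],[-0.63,-0.36,0.35,0,0,1,-1]]' >/dev/null
python3 to.py T 90 350
```

```text
shift [-0.029  0.014  0.001] turn [-0.001  0.004  0.251] mm [-2.3  1.1  0.1] t 2.4 w 0.094 F [-0.3 -0.4  0.6]
```

```bash
python3 -m inch '[[-0.03,0.01,0,0,0,0.25,-1],[-0.03,0.01,0,0,0,0.25,-1],[-0.03,0.01,0,0,0,0.25,-1],[-0.03,0.01,0,0,0,0.25,-1]]' >/dev/null
python3 to.py T 90 267
python3 - <<'E'
from h import *
a=optics.capture("top")[170:290,150:330,::-1]; b=optics.capture("side")[130:330,180:380,::-1]
cv2.imwrite("pics/pre.png",np.hstack([cv2.resize(a,(480,320)),cv2.resize(b,(320,320))]))
E
```

```text
shift [-0.013  0.023  1.039] turn [-0.001  0.004  0.003] mm [-1.1  1.8 83.1] t 2.8 w 0.0938 F [-0.3  0.3  0. ]
```

View pics/pre.png

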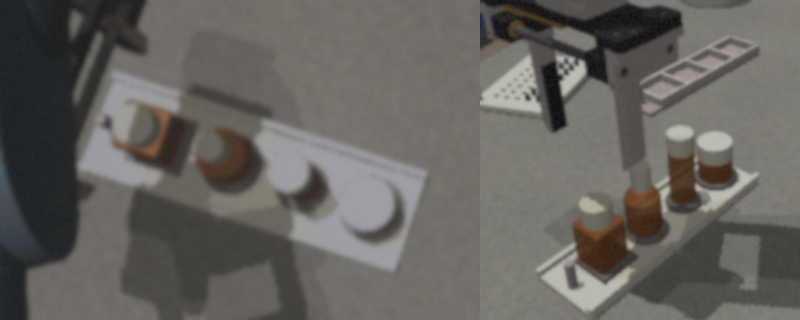

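The side view shows the jaws open across the row. I'll check the cap tops in the side view against the map before descending.

Run:
```python
from h import *
for n,P in (("square",(.5156,.2498,.087)),("jar",(.4622,.0778,.063)),("vial",(.48,.1351,.103))): print(n,proj("side",P),proj("top",P))
im=cv2.imread("pics/side0.png"); h=cv2.cvtColor(im,cv2.COLOR_BGR2GRAY)
v=cv2.resize(im[190:330,200:380],None,fx=4,fy=4)
for P,d in (((.5156,.2498,.087),.032),((.4622,.0778,.063),.043),((.48,.1351,.103),.031),((.4978,.1925,.095),.022)):
    pts=np.array([((proj("side",np.add(P,[d/2*np.cos(t),d/2*np.sin(t),0]))-[200,190]+.5)*4) for t in np.linspace(0,6.28,30)]).astype(int)
    cv2.polylines(v,[pts],True,(0,0,255),1)
cv2.imwrite("pics/sov.png",v)
```

```text
square [253.12894987 255.2102152 ] [200.17482722 216.8726027 ]
jar [326.36743184 217.43965092] [287.6913893 245.9158548]
vial [304.44217765 213.32502547] [256.47429781 234.59240999]
```

View pics/sov.png

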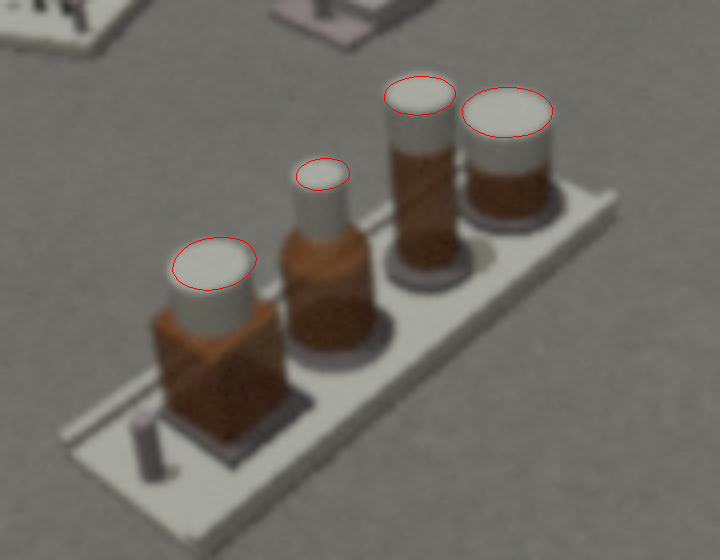

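The predicted cap tops lie on the caps in the side view too, within about 1–2 mm. Descend and grip.

```bash
python3 -m inch '[[-0.02,0.02,0.4,0,0,0,-1],[-0.02,0.02,0.7,0,0,0,-1],[-0.02,0.02,1,0,0,0,-1],[-0.02,0.02,1,0,0,0,-1],[-0.02,0.02,1,0,0,0,-1]]' >/dev/null
python3 to.py T 90 267
python3 -m inch '[[0,0,0.04,0,0,0,0],[0,0,0.04,0,0,0,1],[0,0,0.04,0,0,0,1],[0,0,0.04,0,0,0,1],[0,0,0.04,0,0,0,1],[0,0,0.04,0,0,0,1],[0,0,0.04,0,0,0,1],[0,0,0.04,0,0,0,1]]' >/dev/null
python3 to.py T 90 267
```

```text
shift [0.008 0.    0.042] turn [-0.001  0.004  0.005] mm [0.6 0.  3.3] t 3.4 w 0.094 F [ 0.9 -0.  -0.2]
shift [ 0.008 -0.001  0.002] turn [-0.001  0.004  0.004] mm [ 0.6 -0.1  0.2] t 4.2 w 0.0333 F [0.8 0.6 1. ]
```

```bash
python3 -m inch '[[0,0,0,0,0,0,1],[0,0,0,0,0,0,1],[0,0,-0.3,0,0,0,1],[0,0,-0.6,0,0,0,1],[0,0,-1,0,0,0,1],[0,0,-1,0,0,0,1],[0,0,-1,0,0,0,1]]'|tail -2
python3 -m inch '[[0,0.2,-0.5,0,0,0,1],[0,0.5,-0.5,0,0,0,1],[0,0.9,-0.5,0,0,0,1],[0,0.9,-0.5,0,0,0,1]]' |tail -2
python3 to.py R -90 385
```

```text
wrist_force: [0.2, -1.0, -1.8]
grip_width: 0.0312
wrist_force: [-0.8, 0.4, -2.3]
grip_width: 0.0312
shift [-5.983  1.606  0.035] turn [-0.002  0.004 -0.001] mm [-478.7  128.5    2.8] t 5.3 w 0.0312 F [-0.8  0.4 -2.3]
```

```bash
python3 -m inch '[[-0.4,0.1,0,0,0,0,1],[-0.7,0.2,0,0,0,0,1],[-1,0.3,0,0,0,0,1]]' >/dev/null
python3 -m inch '[[-0.5,0.15,0,0,0,0,1],[-1,0.3,0,0,0,0,1],[-1,0.3,0,0,0,0,1]]' >/dev/null
python3 -m inch '[[-0.5,0.15,0,0,0,0,1],[-1,0.3,0,0,0,0,1],[-1,0.3,0,0,0,0,1]]' >/dev/null
python3 -m inch '[[-0.5,0.15,0,0,0,0,1],[-1,0.3,0,0,0,0,1],[-1,0.3,0,0,0,0,1]]' >/dev/null
python3 -m inch '[[-0.5,0.15,0,0,0,0,1],[-1,0.3,0,0,0,0,1],[-1,0.3,0,0,0,0,1]]' >/dev/null
python3 to.py R -90 341
```

```text
shift [-0.835  0.145  0.477] turn [-0.01   0.007 -0.011] mm [-66.8  11.6  38.2] t 6.8 w 0.0316 F [-0.1  0.1 -1. ]
```

```bash
python3 -m inch '[[-0.5,0.1,0,0,0,0,1],[-0.83,0.14,0.3,0,0,0,1],[-0.83,0.14,0.48,0,0,0,1],[-0.83,0.14,0.48,0,0,0,1],[-0.83,0.14,0.48,0,0,0,1],[-0.83,0.14,0.48,0,0,0,1]]' >/dev/null
python3 to.py R -90 285
python3 - <<'E'
from h import *
b=optics.capture("side")[100:220,240:400,::-1]
cv2.imwrite("pics/sq_pre.png",cv2.resize(b,None,fx=4,fy=4,interpolation=2))
E
```

```text
shift [-0.018  0.013  0.709] turn [-0.009  0.007 -0.01 ] mm [-1.4  1.  56.7] t 7.4 w 0.0315 F [-0.3 -0.7 -0.7]
```

View pics/sq_pre.png

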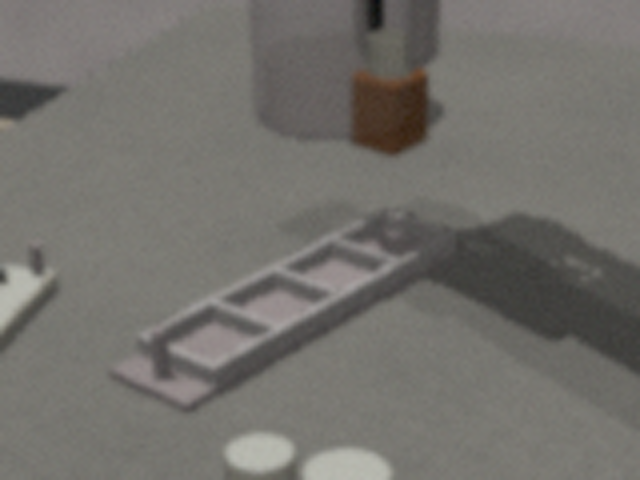

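The square bottle hangs upright and straight above the last pocket. Lower it.

```bash
python3 -m inch '[[-0.02,0.01,0.3,-0.01,0.01,-0.01,1],[-0.02,0.01,0.6,-0.01,0.01,-0.01,1],[-0.02,0.01,0.7,-0.01,0.01,-0.01,1],[-0.02,0.01,0.7,-0.01,0.01,-0.01,1],[-0.02,0.01,0.7,-0.01,0.01,-0.01,1]]' >/dev/null
python3 to.py R -90 261
```

```text
shift [ 0.003 -0.005  0.329] turn [ 0.002 -0.002  0.001] mm [ 0.2 -0.4 26.3] t 7.95 w 0.0311 F [-0.4 -0.3 -1.2]
```

```bash
python3 -m inch '[[0,0,0.1,0,0,0,1],[0,0,0.2,0,0,0,1],[0,0,0.3,0,0,0,1],[0,0,0.33,0,0,0,1],[0,0,0.34,0,0,0,1],[0,0,0.34,0,0,0,1]]' >/dev/null
python3 to.py R -90 261
```

```text
shift [ 0.003 -0.006 -0.01 ] turn [ 0.002 -0.002  0.001] mm [ 0.2 -0.4 -0.8] t 8.55 w 0.0313 F [-0.6  0.6  0.8]
```

```bash
python3 -m inch '[[0,0,0,0,0,0,-1],[0,0,0,0,0,0,-1],[0,0,0,0,0,0,-1],[0,0,0,0,0,0,-1],[0,0,-0.4,0,0,0,-1],[0,0,-0.8,0,0,0,-1],[0,0,-1,0,0,0,-1],[0,0,-1,0,0,0,-1]]' |tail -2
python3 to.py T 30 350
```

```text
wrist_force: [0.7, -0.2, -0.1]
grip_width: 0.0919
shift [ 5.256 -2.538 -0.098] turn [ 0.005 -0.001  0.004] mm [ 420.5 -203.    -7.8] t 9.35 w 0.0919 F [ 0.7 -0.2 -0.1]
```

```bash
python3 -m inch '[[1,-0.49,0,0,0,0,-1],[1,-0.49,0,0,0,0,-1],[1,-0.49,-0.05,0,0,0,-1]]' >/dev/null
python3 -m inch '[[1,-0.49,0,0,0,0,-1],[1,-0.49,0,0,0,0,-1],[1,-0.49,0,0,0,0,-1]]' >/dev/null
python3 -m inch '[[1,-0.49,0,0,0,0,-1],[1,-0.49,0,0,0,0,-1],[1,-0.49,0,0,0,0,-1]]' >/dev/null
python3 -m inch '[[1,-0.49,0,0,0,0,-1],[1,-0.49,0,0,0,0,-1],[1,-0.49,0,0,0,0,-1]]' >/dev/null
python3 -m inch '[[0.85,-0.4,0,0,0,0,-1],[0.85,-0.4,0,0,0,0,-1],[0.85,-0.4,0,0,0,0,-1]]' >/dev/null
python3 to.py T 30 345
```

```text
shift [ 0.296 -0.056 -0.054] turn [-0.004 -0.003  0.016] mm [23.7 -4.5 -4.3] t 10.85 w 0.0938 F [ 0.2 -1.2 -0.6]
```

Run:
```python
from h import *
a=optics.capture("top")[150:250,330:490,::-1]; b=optics.capture("side")[100:220,240:400,::-1]
cv2.imwrite("pics/p1.png",np.hstack([cv2.resize(a,(400,250)),cv2.resize(b,(333,250))]))
```

```text
(no output)
```

View pics/p1.png

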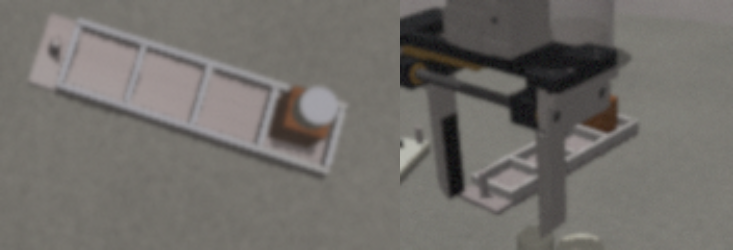

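The square bottle stands inside the far pocket. Now the necked bottle.

```bash
python3 -m inch '[[0.3,-0.06,0,0,0,0.015,-1],[0.3,-0.06,0,0,0,0.015,-1],[0.3,-0.06,0,0,0,0.015,-1],[0.3,-0.06,0,0,0,0.015,-1],[0.3,-0.06,0,0,0,0.015,-1]]' >/dev/null
python3 to.py T 30 270
```

```text
shift [ 0.023 -0.008  0.885] turn [-0.003 -0.002 -0.001] mm [ 1.9 -0.7 70.8] t 11.45 w 0.094 F [-0.1  0.3 -0.4]
```

```bash
python3 -m inch '[[0.02,-0.01,0.4,0,0,0,-1],[0.02,-0.01,0.7,0,0,0,-1],[0.02,-0.01,0.89,0,0,0,-1],[0.02,-0.01,0.89,0,0,0,-1],[0.02,-0.01,0.89,0,0,0,-1]]' >/dev/null
python3 to.py T 30 270
python3 -m inch '[[0,0,0,0,0,0,1],[0,0,0,0,0,0,1],[0,0,0,0,0,0,1],[0,0,0,0,0,0,1],[0,0,0,0,0,0,1],[0,0,0,0,0,0,1],[0,0,0,0,0,0,1],[0,0,0,0,0,0,1]]' >/dev/null
python3 -m inch '[[0,0,0,0,0,0,1],[0,0,0,0,0,0,1],[0,0,0,0,0,0,1]]' >/dev/null
python3 to.py T 30 270
```

```text
shift [ 0.003 -0.003  0.002] turn [-0.003 -0.002 -0.001] mm [ 0.2 -0.2  0.2] t 11.95 w 0.0937 F [-0.1 -0.   0.3]
shift [ 0.004 -0.002 -0.   ] turn [-0.003 -0.002 -0.001] mm [ 0.3 -0.1 -0. ] t 13.05 w 0.0217 F [ 0.6  0.3 -1.2]
```

```bash
python3 -m inch '[[0,0,-0.3,0,0,0,1],[0,0,-0.6,0,0,0,1],[0,0,-1,0,0,0,1],[0,0,-1,0,0,0,1],[0,0,-1,0,0,0,1]]'|tail -2
python3 -m inch '[[0,0.3,-0.5,0,0,0,1],[-0.3,0.6,-0.5,0,0,0,1],[-0.5,0.6,-0.5,0,0,0,1],[-0.7,0.6,-0.5,0,0,0,1]]' >/dev/null
python3 -m inch '[[-0.5,0.3,0,0,0,0,1],[-1,0.6,0,0,0,0,1],[-1,0.6,0,0,0,0,1]]' >/dev/null
python3 -m inch '[[-0.5,0.3,0,0,0,0,1],[-1,0.6,0,0,0,0,1],[-1,0.6,0,0,0,0,1]]' >/dev/null
python3 -m inch '[[-0.5,0.3,0,0,0,0,1],[-1,0.6,0,0,0,0,1],[-1,0.6,0,0,0,0,1]]' >/dev/null
python3 to.py R -30 345
```

```text
wrist_force: [-0.2, 0.6, -1.8]
grip_width: 0.0215
shift [-0.619  0.173  0.445] turn [-0.009 -0.    -0.015] mm [-49.5  13.8  35.6] t 14.85 w 0.0214 F [ 0.6 -0.6  0.2]
```

```bash
python3 -m inch '[[-0.4,0.1,0,0,0,0,1],[-0.62,0.17,0.3,-0.01,0,-0.015,1],[-0.62,0.17,0.44,-0.01,0,-0.015,1],[-0.62,0.17,0.44,-0.01,0,-0.015,1],[-0.62,0.17,0.44,-0.01,0,-0.015,1],[-0.62,0.17,0.44,-0.01,0,-0.015,1]]' >/dev/null
python3 to.py R -30 288
```

```text
shift [-0.016  0.001  0.73 ] turn [ 0.001 -0.     0.001] mm [-1.3  0.1 58.4] t 15.45 w 0.0213 F [-0.1 -0.2 -1. ]
```

```bash
python3 -m inch '[[-0.015,0,0.3,0,0,0,1],[-0.015,0,0.6,0,0,0,1],[-0.015,0,0.73,0,0,0,1],[-0.015,0,0.73,0,0,0,1],[-0.015,0,0.73,0,0,0,1]]' >/dev/null
python3 to.py R -30 263.5
```

```text
shift [-0.003 -0.005  0.321] turn [0.002 0.    0.002] mm [-0.3 -0.4 25.6] t 15.95 w 0.0214 F [ 0.  -0.7 -0.3]
```

```bash
python3 -m inch '[[0,0,0.1,0,0,0,1],[0,0,0.2,0,0,0,1],[0,0,0.28,0,0,0,1],[0,0,0.32,0,0,0,1],[0,0,0.32,0,0,0,1],[0,0,0.32,0,0,0,1]]' >/dev/null
python3 to.py R -30 263.5
python3 -m inch '[[0,0,0,0,0,0,-1],[0,0,0,0,0,0,-1],[0,0,0,0,0,0,-1],[0,0,0,0,0,0,-1],[0,0,-0.4,0,0,0,-1],[0,0,-0.8,0,0,0,-1],[0,0,-1,0,0,0,-1],[0,0,-1,0,0,0,-1]]' |tail -2
python3 to.py T -30 350
```

```text
shift [-0.003 -0.005 -0.001] turn [0.002 0.    0.002] mm [-0.2 -0.4 -0.1] t 16.55 w 0.0216 F [ 0.  -0.1 -0.8]
wrist_force: [0.5, -0.1, 0.2]
grip_width: 0.0821
shift [ 3.748 -2.537 -0.074] turn [0.006 0.001 0.005] mm [ 299.9 -202.9   -5.9] t 17.35 w 0.0821 F [ 0.5 -0.1  0.2]
```

```bash
python3 -m inch '[[0.9,-0.6,-0.05,0,0,0,-1],[0.9,-0.6,-0.05,0,0,0,-1],[0.9,-0.6,-0.05,0,0,0,-1]]' >/dev/null
python3 -m inch '[[0.9,-0.6,0,0,0,0,-1],[0.9,-0.6,0,0,0,0,-1],[0.9,-0.6,0,0,0,0,-1]]' >/dev/null
python3 -m inch '[[0.9,-0.6,0,0,0,0,-1],[0.9,-0.6,0,0,0,0,-1],[0.9,-0.6,0,0,0,0,-1]]' >/dev/null
python3 -m inch '[[0.9,-0.6,0,0,0,0,-1],[0.9,-0.6,0,0,0,0,-1],[0.9,-0.6,0,0,0,0,-1]]' >/dev/null
python3 to.py T -30 345
```

```text
shift [ 0.066 -0.037 -0.024] turn [-0.002  0.     0.015] mm [ 5.3 -2.9 -2. ] t 18.55 w 0.094 F [ 0. -0. -0.]
```

```bash
python3 -m inch '[[0.07,-0.04,0,0,0,0.015,-1],[0.07,-0.04,0,0,0,0.015,-1],[0.07,-0.04,0,0,0,0.015,-1],[0.07,-0.04,0,0,0,0.015,-1]]' >/dev/null
python3 to.py T -30 277
python3 - <<'E'
from h import *
a=optics.capture("top")[150:250,330:490,::-1]
cv2.imwrite("pics/p2.png",cv2.resize(a,None,fx=4,fy=4,interpolation=2))
E
```

```text
shift [ 0.008 -0.006  0.824] turn [-0.001  0.    -0.001] mm [ 0.7 -0.5 65.9] t 18.95 w 0.0939 F [ 0.2 -0.4  0.4]
```

View pics/p2.png

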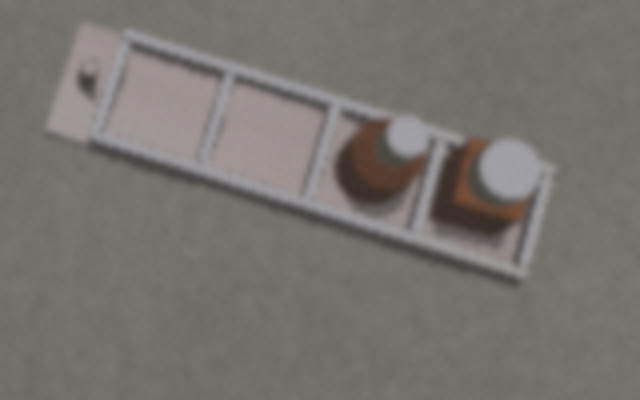

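Square and necked both stand in their pockets. Next, the vial.

```bash
python3 -m inch '[[0.01,-0.005,0.4,0,0,0,-1],[0.01,-0.005,0.7,0,0,0,-1],[0.01,-0.005,0.82,0,0,0,-1],[0.01,-0.005,0.82,0,0,0,-1],[0.01,-0.005,0.82,0,0,0,-1]]' >/dev/null
python3 to.py T -30 277
python3 -m inch '[[0,0,0,0,0,0,1],[0,0,0,0,0,0,1],[0,0,0,0,0,0,1],[0,0,0,0,0,0,1],[0,0,0,0,0,0,1],[0,0,0,0,0,0,1],[0,0,0,0,0,0,1],[0,0,0,0,0,0,1]]' >/dev/null
python3 -m inch '[[0,0,0,0,0,0,1],[0,0,0,0,0,0,1],[0,0,0,0,0,0,1]]' >/dev/null
python3 to.py T -30 277
python3 -m inch '[[0,0,-0.3,0,0,0,1],[0,0,-0.6,0,0,0,1],[0,0,-1,0,0,0,1],[0,0,-1,0,0,0,1],[0,0,-1,0,0,0,1]]'|tail -2
python3 to.py R 30 380
```

```text
shift [-0.003 -0.006  0.016] turn [-0.001  0.    -0.001] mm [-0.3 -0.5  1.3] t 19.5 w 0.094 F [-0.1  0.3  0.7]
shift [-0.004 -0.006  0.015] turn [-0.001  0.    -0.001] mm [-0.3 -0.5  1.2] t 20.6 w 0.0304 F [-0.9  0.3  0. ]
wrist_force: [-0.2, 0.1, -1.2]
grip_width: 0.0308
shift [-2.977  2.554 -0.273] turn [-0.    -0.    -0.005] mm [-238.1  204.3  -21.8] t 21.1 w 0.0308 F [-0.2  0.1 -1.2]
```

```bash
python3 -m inch '[[0,0.3,-0.27,0,0,0,1],[-0.5,0.7,-0.27,0,0,0,1],[-0.95,0.85,-0.27,0,0,0,1],[-0.95,0.85,-0.27,0,0,0,1]]' >/dev/null
python3 -m inch '[[-0.5,0.4,0,0,0,0,1],[-0.95,0.85,0,0,0,0,1],[-0.95,0.85,0,0,0,0,1]]' >/dev/null
python3 -m inch '[[-0.5,0.4,0,0,0,0,1],[-0.9,0.8,0,0,0,0,1],[-0.9,0.8,0,0,0,0,1]]' >/dev/null
python3 to.py R 30 353
```

```text
shift [-0.057  0.011  0.252] turn [-0.005  0.002 -0.013] mm [-4.6  0.9 20.2] t 22.1 w 0.0304 F [-0.8  0.7 -0.3]
```

```bash
python3 -m inch '[[-0.06,0.01,0.1,-0.005,0,-0.013,1],[-0.06,0.01,0.25,-0.005,0,-0.013,1],[-0.06,0.01,0.25,-0.005,0,-0.013,1],[-0.06,0.01,0.25,-0.005,0,-0.013,1]]' >/dev/null
python3 to.py R 30 297
```

```text
shift [-0.009  0.012  0.689] turn [-0.001  0.001  0.   ] mm [-0.7  1.  55.1] t 22.5 w 0.0304 F [-0.7  0.1  0.1]
```

```bash
python3 -m inch '[[-0.01,0.01,0.3,0,0,0,1],[-0.01,0.01,0.6,0,0,0,1],[-0.01,0.01,0.69,0,0,0,1],[-0.01,0.01,0.69,0,0,0,1],[-0.01,0.01,0.69,0,0,0,1]]' >/dev/null
python3 to.py R 30 271.5
```

```text
shift [-0.001 -0.002  0.335] turn [0.    0.001 0.001] mm [-0.1 -0.2 26.8] t 23.0 w 0.0305 F [ 0.5 -0.2 -0.7]
```

```bash
python3 -m inch '[[0,0,0.1,0,0,0,1],[0,0,0.2,0,0,0,1],[0,0,0.3,0,0,0,1],[0,0,0.335,0,0,0,1],[0,0,0.335,0,0,0,1],[0,0,0.335,0,0,0,1]]' >/dev/null
python3 to.py R 30 271.5
python3 -m inch '[[0,0,0,0,0,0,-1],[0,0,0,0,0,0,-1],[0,0,0,0,0,0,-1],[0,0,0,0,0,0,-1],[0,0,-0.4,0,0,0,-1],[0,0,-0.8,0,0,0,-1],[0,0,-1,0,0,0,-1],[0,0,-1,0,0,0,-1]]' |tail -2
python3 to.py T -90 330
```

```text
shift [-0.001 -0.002 -0.004] turn [-0.     0.001  0.001] mm [-0.1 -0.1 -0.3] t 23.6 w 0.0303 F [0.6 0.2 0.4]
wrist_force: [0.4, -0.3, -0.2]
grip_width: 0.0909
shift [ 2.245 -2.551  0.281] turn [0.004 0.002 0.005] mm [ 179.6 -204.1   22.5] t 24.4 w 0.0909 F [ 0.4 -0.3 -0.2]
```

```bash
python3 -m inch '[[0.75,-0.85,0,0,0,0,-1],[0.75,-0.85,0,0,0,0,-1],[0.75,-0.85,0,0,0,0,-1]]' >/dev/null
python3 -m inch '[[0.75,-0.85,0,0,0,0,-1],[0.75,-0.85,0,0,0,0,-1],[0.75,-0.85,0,0,0,0,-1]]' >/dev/null
python3 -m inch '[[0.7,-0.8,0.2,0,0,0,-1],[0.7,-0.8,0.2,0,0,0,-1],[0.7,-0.8,0.2,0,0,0,-1],[0.7,-0.8,0.2,0,0,0,-1]]' >/dev/null
python3 to.py T -90 300
```

```text
shift [0.    0.037 0.396] turn [-0.003  0.002  0.01 ] mm [ 0.   3.  31.7] t 25.4 w 0.0941 F [-0.3  0.6  0.2]
```

```bash
python3 -m inch '[[0,0.04,0.2,0,0,0.01,-1],[0,0.04,0.4,0,0,0.01,-1],[0,0.04,0.4,0,0,0.01,-1],[0,0.04,0.4,0,0,0.01,-1]]' >/dev/null
python3 to.py T -90 236
python3 - <<'E'
from h import *
a=optics.capture("top")[150:250,330:490,::-1];b=optics.capture("side")[130:330,180:380,::-1]
cv2.imwrite("pics/p3.png",np.hstack([cv2.resize(a,(480,300)),cv2.resize(b,(300,300))]))
E
```

```text
shift [ 0.011 -0.012  0.799] turn [-0.003  0.002 -0.001] mm [ 0.9 -0.9 63.9] t 25.8 w 0.0939 F [ 1.  -0.9 -0.2]
```

View pics/p3.png

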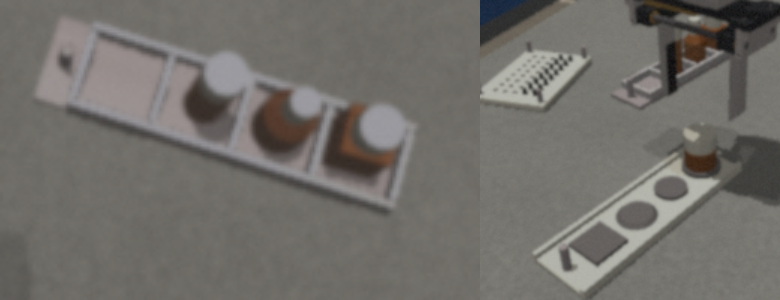

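Three are standing in the rack, and the gripper is above the jar.

```bash
python3 -m inch '[[0.01,-0.01,0.4,0,0,0,-1],[0.01,-0.01,0.7,0,0,0,-1],[0.01,-0.01,0.8,0,0,0,-1],[0.01,-0.01,0.8,0,0,0,-1],[0.01,-0.01,0.8,0,0,0,-1]]' >/dev/null
python3 to.py T -90 236
python3 -m inch '[[0,0,0,0,0,0,1],[0,0,0,0,0,0,1],[0,0,0,0,0,0,1],[0,0,0,0,0,0,1],[0,0,0,0,0,0,1],[0,0,0,0,0,0,1],[0,0,0,0,0,0,1],[0,0,0,0,0,0,1]]' >/dev/null
python3 to.py T -90 236
python3 -m inch '[[0,0,0,0,0,0,1],[0,0,-0.3,0,0,0,1],[0,0,-0.6,0,0,0,1],[0,0,-1,0,0,0,1],[0,0,-1,0,0,0,1],[0,0,-1,0,0,0,1]]'|tail -2
python3 to.py R 90 345
```

```text
shift [-0.006 -0.011  0.024] turn [-0.001  0.001 -0.001] mm [-0.4 -0.8  1.9] t 26.4 w 0.0943 F [-0.4  0.9 -0.5]
shift [-0.006 -0.01   0.023] turn [-0.001  0.001 -0.001] mm [-0.5 -0.8  1.9] t 27.2 w 0.0428 F [ 0.1 -0.3 -0.6]
wrist_force: [-0.3, -0.2, -0.8]
grip_width: 0.0423
shift [-1.481  2.541 -0.342] turn [-0.001  0.001 -0.005] mm [-118.5  203.3  -27.4] t 27.8 w 0.0423 F [-0.3 -0.2 -0.8]
```

```bash
python3 -m inch '[[-0.2,0.3,-0.3,0,0,0,1],[-0.5,0.7,-0.3,0,0,0,1],[-0.5,0.85,-0.3,0,0,0,1],[-0.5,0.85,-0.3,0,0,0,1]]' >/dev/null
python3 -m inch '[[-0.3,0.4,0,0,0,0,1],[-0.5,0.85,0,0,0,0,1],[-0.5,0.85,0,0,0,0,1]]' >/dev/null
python3 -m inch '[[-0.3,0.4,0,0,0,0,1],[-0.4,0.75,0,0,0,0,1],[-0.4,0.75,0,0,0,0,1],[-0.4,0.75,0,0,0,0,1]]' >/dev/null
python3 to.py R 90 312
```

```text
shift [-0.069  0.087  0.297] turn [-0.006  0.001 -0.007] mm [-5.5  6.9 23.8] t 28.9 w 0.0425 F [-0.1 -0.  -2. ]
```

```bash
python3 -m inch '[[-0.07,0.09,0.1,-0.005,0,-0.007,1],[-0.07,0.09,0.3,-0.005,0,-0.007,1],[-0.07,0.09,0.3,-0.005,0,-0.007,1],[-0.07,0.09,0.3,-0.005,0,-0.007,1]]' >/dev/null
python3 to.py R 90 257
```

```text
shift [-0.001  0.009  0.668] turn [-0.003  0.001  0.   ] mm [-0.1  0.7 53.5] t 29.3 w 0.0425 F [-0.5  0.7 -0.9]
```

```bash
python3 -m inch '[[0,0.01,0.3,0,0,0,1],[0,0.01,0.6,0,0,0,1],[0,0.01,0.67,0,0,0,1],[0,0.01,0.67,0,0,0,1],[0,0.01,0.67,0,0,0,1]]' >/dev/null
python3 to.py R 90 231.4
python3 - <<'E'
from h import *
b=optics.capture("side")[110:220,230:400,::-1]
cv2.imwrite("pics/j.png",cv2.resize(b,None,fx=4,fy=4,interpolation=2))
E
```

```text
shift [-0.002 -0.007  0.336] turn [-0.002  0.001  0.   ] mm [-0.2 -0.5 26.9] t 29.8 w 0.0427 F [-0.1 -0.1 -1.3]
```

View pics/j.png

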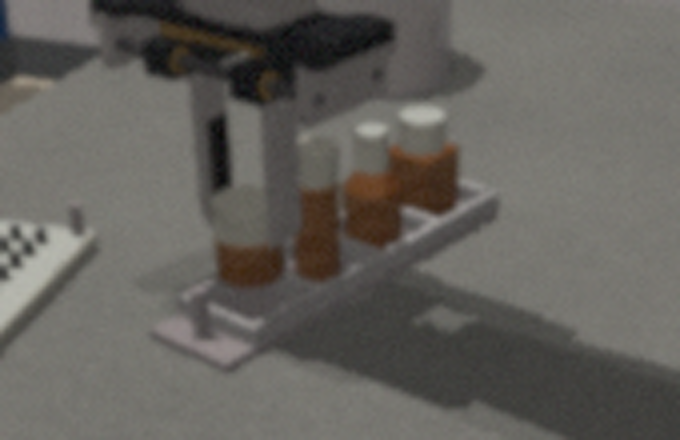

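The jar hangs level above the pocket nearest the post, and the other three stand upright. Lower and release.

```bash
python3 -m inch '[[0,0,0.1,0,0,0,1],[0,0,0.2,0,0,0,1],[0,0,0.3,0,0,0,1],[0,0,0.335,0,0,0,1],[0,0,0.335,0,0,0,1],[0,0,0.335,0,0,0,1]]' >/dev/null
python3 to.py R 90 231.4
```

```text
shift [-0.002 -0.008  0.001] turn [-0.001  0.001  0.   ] mm [-0.1 -0.7  0.1] t 30.45 w 0.0424 F [ 0.  -0.4 -1. ]
```

```bash
python3 -m inch '[[0,0,0,0,0,0,-1],[0,0,0,0,0,0,-1],[0,0,0,0,0,0,-1],[0,0,0,0,0,0,-1],[0,0,-0.4,0,0,0,-1],[0,0,-0.8,0,0,0,-1],[0,0,-1,0,0,0,-1],[0,0,-1,0,0,0,-1]]' |tail -2
python3 -m inch '[[0,0,-0.5,0,0,0,-1],[0.3,-0.5,-0.8,0,0,0,-1],[0.5,-1,-0.8,0,0,0,-1],[0.5,-1,-0.8,0,0,0,-1]]' >/dev/null
python3 -m inch '[[0.5,-1,0,0,0,0,-1],[0.5,-1,0,0,0,0,-1],[0.5,-1,0,0,0,0,-1],[0.5,-1,0,0,0,0,-1]]' >/dev/null
python3 - <<'E'
from h import *
t=optics.capture("top")[:,:,::-1]; s=optics.capture("side")[:,:,::-1]
a=np.deg2rad(73.1); yR=np.array([np.cos(a),np.sin(a)])
out=[]
for n,im,(x0,y0,x1,y1) in(("top",t,(330,145,480,230)),("side",s,(250,110,400,195))):
    v=cv2.resize(im[y0:y1,x0:x1],None,fx=4,fy=4,interpolation=2)
    for y,d,h in((-.09,.032,.080),(-.03,.022,.088),(.03,.031,.096),(.09,.043,.056)):
        c=np.array([.5958,-.1817])+y*yR
        q=np.array([(proj(n,[c[0]+d/2*np.cos(u),c[1]+d/2*np.sin(u),h])-[x0,y0]+.5)*4 for u in np.linspace(0,6.28,30)]).astype(int)
        cv2.polylines(v,[q],True,(0,0,255),1)
    out.append(v)
cv2.imwrite("pics/end.png",cv2.resize(np.vstack(out),None,fx=.85,fy=.85))
print(status.read_state()["ee_pos"],status.read_state()["time"])
E
```

```text
wrist_force: [-0.3, -0.4, -0.2]
grip_width: 0.0937
[0.49089566 0.0291964  0.37529283] 32.15
```

View pics/end.png

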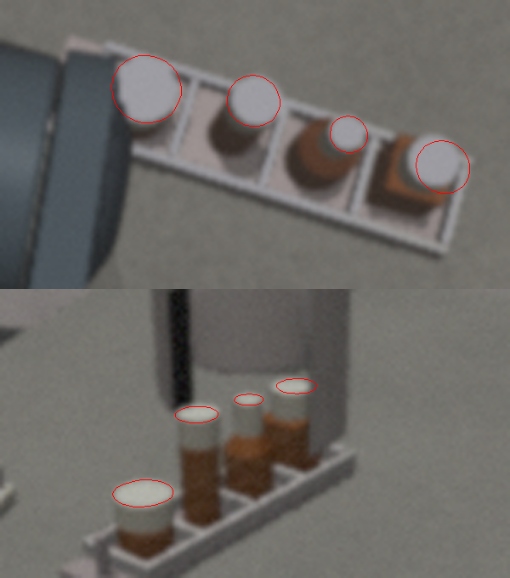

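The jar, vial and necked caps lie on their predicted circles at full height. The square's cap is about 3 mm towards the post, so I'll clear the arm away and look for tilt.

```bash
python3 -m inch '[[1,0,0,0,0,0,-1],[1,0,0,0,0,0,-1],[1,0,0,0,0,0,-1]]' >/dev/null
python3 -m inch '[[1,0,0,0,0,0,-1],[1,0,0,0,0,0,-1],[1,0,0,0,0,0,-1]]' >/dev/null
python3 -m inch '[[1,0,0,0,0,0,-1],[1,0,0,0,0,0,-1],[1,0,0,0,0,0,-1],[1,0,0,0,0,0,-1]]' >/dev/null
python3 - <<'E'
from h import *
t=optics.capture("top")[:,:,::-1]; s=optics.capture("side")[:,:,::-1]
v=[cv2.resize(t[150:230,330:480],None,fx=3.7,fy=3.7,interpolation=2),cv2.resize(s[115:195,250:400],None,fx=3.7,fy=3.7,interpolation=2)]
cv2.imwrite("pics/end2.png",np.vstack(v))
E
```

View pics/end2.png

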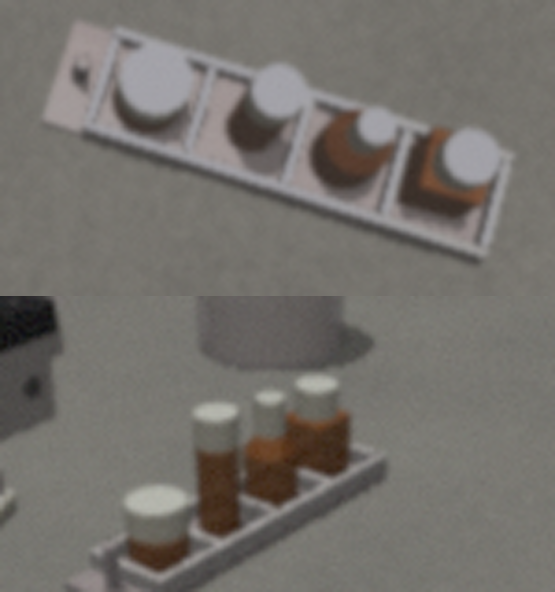

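All four stand upright in their pockets. The square's edges are vertical, so it is only offset a few mm, well inside the tolerance. Arm is clear.

```bash
python3 -c "
from station import manip,status
print(manip.hand_in(), status.read_state()['time'])"
```

```text
the job is handed in; nothing more can be done
the job is handed in; nothing more can be done
```

All four containers are in the rack in reverse order, and I handed the job in at about 33 s of the 104 s allowed. Counting from the rack's post, they are now jar, vial, necked, square; in the tray, from its post, they were square, necked, vial, jar.

**Last checks:** the final pictures from both cameras show all four standing upright, each in its own pocket, with the arm and gripper clear. The jar, vial and necked caps lie on their predicted positions at the right height, to about 1–2 mm.

**One small disagreement:** the square bottle's cap is about 3 mm off the pocket centre towards the post, against a 16 mm tolerance. Its edges look vertical, so I read this as an offset and not a tilt. I could not measure the height of the undersides directly. I judged it from the gripper heights and from the square bottle's light contact with the floor.

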